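# Set and test the friction hinge of a bread bin

## Task

The hinge of the white bread bin was backed off for cleaning, so its lid no longer stays up. Turn the red tension knob clockwise until you feel it bite and the hinge grips - snug, because overtightening crushes the friction pad - then raise the lid by its black pull to about half open (45 degrees), feel that it really holds and let go, leaving it standing there by itself. Never let the lid drop, and leave the other things on the table where they are.

Things in the scene. Friction and masses are not known exactly. Their poses are not given: they have to be found in the camera images.
- bin: white steel bread bin with a blue lid, fixed to the table, 200 (x) x 260 (y) x 120 mm high; origin at the centre of its underside; -x is its front (pull side), +x its hinge side, z up. A grey tension unit 115 x 75 x 100 mm high stands beside its -y wall, carried by the bin. Where the bin stands and its yaw vary.
- hinge (a point): point on the lid's hinge axis, which runs along the bin's y at the back rim, at mid-width; 100 mm along +x from the bin's origin, 120.5 mm up; axes as the bin's
- lid (a joint): opening angle of the steel lid (200 x 260 x 7 mm, painted blue, 0.42 kg give or take a quarter): 0 shut, 1.5 fully back; opening lifts its front edge. With the hinge loose it falls shut from anywhere. Once well set, raising it by the pull (along its arc) takes 4 to 12 N and lowering it takes a push of 1 to 6 N; if it rests its weight on the hand while lowered, it will drop when let go
- pull (a point): centre of the black round cross-bar on the lid, 30 mm in diameter and 40 mm long along its own y (parallel to the hinge), it lies 170 mm from the hinge axis along the lid and 45 mm above the lid's underside, carried by a thin stem; turns with the lid. Pinched across its two flat ends (along y) it swivels between the pads as the lid turns.
- knob_grip (a point): on the axis of the red tension knob at gripping height: (40, -210, 122) mm in the bin's frame. Ribbed round cylinder, 44 mm in diameter, 107 to 142 mm above the table, axis upright; tightens clockwise seen from above, stays where it is left, turns at least 2 rad. It starts 0.2 to 1.4 rad short of its bite (not measured). Turning takes about 0.26 N m until the bite, then 0.38 N m more per radian.
- shoe: square rubber friction pad, 16 mm, on the tension unit's plunger; origin at its centre. The knob drives it 4 mm per rad along the bin's +y until it meets the brass disc at the lid's -y end (the bite); then only its force grows, 95 N per rad. The hinge holds any lid from about 0.22 rad past the bite (turning torque 0.085 N m above free); the pad is crushed above 50 N (0.5 rad past the bite, 0.2 N m above free)
- loaf: bystander: sandwich loaf, 200 x 95 x 110 mm, origin under its centre
- mayo_jar: bystander: white jar with blue cap, 70 mm wide, 110 mm tall, origin under its centre
- mustard: bystander: yellow bottle, 52 mm wide, 140 mm tall, origin under its centre
- mug: bystander: blue mug, 80 mm wide, 90 mm tall, origin under its centre
- can: bystander: can with green label, 74 mm wide, 100 mm tall, origin under its centre
- spreader: bystander: spatula lying flat, origin under its centre

How it is judged:
On the way, in this order (a step that is already met when the one before it is completed fails the run):
1. the hinge's pad is pressed on the disc, so that the hinge grips (contact force between shoe and anything else above 6 N), for 0.2 s.
2. the lid has been raised to half open and let go, and stays by itself for a second (value of joint lid between 0.55 and 1.05 rad and contact force between the fingers and anything else below 0.1 N), for 1 s.
At the end, for the whole second after the job is handed in: The lid stands by itself between 0.55 and 1.05 rad (about 45 degrees), still (under 0.05 rad/s), let go, with the pad pressed on its disc with less than 50 N (all of step 2 and velocity of joint lid between -0.05 and 0.05 rad/s and contact force between shoe and anything else below 50 N); the robot touches nothing.
It fails at once if the lid drops (closes faster than 3 rad/s) (velocity of joint lid below -3 rad/s).
It fails at once if the knob is overtightened and crushes the friction pad (over 50 N) (contact force between shoe and anything else above 50 N).
It fails at once if a bystander is shifted by more than 30 mm (distance of any of loaf, mayo_jar, mustard, mug, can, spreader from where it was at the start of the episode above 0.03 m).
It also fails if it takes over 58 s, if anything falls off the work surface, if the arm or the gripper's body presses on something with over 40 N, if the wrist force passes 120 N, or if a joint passes its speed limit or range.

## Robot

A 7-joint arm with a two-finger parallel gripper is mounted at the origin on the work surface. World frame = base frame: x ahead of the robot, y to its left, z up, the work surface at z = 0. Lengths are in m, angles in rad, forces in N, time in s.
With the tool pointing down it reaches from about 0.4 to 0.85 m from the base axis. Payload 4.5 kg.
Tool frame: the origin (TCP) lies at the very end of the fingers, on their centre line; the grasp point (between the pads) lies 19 mm behind it; z points along the fingers, x is the direction in which the jaws open and shut, and the axes are right-handed (so a half turn about z gives the same grasp; the last joint's range is limited). The gripper opens to 85 mm and grips with 20 to 120 N. Pads are 22 mm wide; open, the fingers measure 114 mm over their backs; the gripper's body (76 mm by 85 mm) begins 54 mm behind the grasp point. The pads swing forward as they close: fully open they stand 13 mm farther back than shut.
Start: joints at [-1.255, 0.689, -0.195, 1.565, 0.157, 0.902, -0.215], TCP at [0.174, 0.6, 0.231] pointing down, gripper open.
Joint ranges: [-3.01, 3.01], [-0.46, 2.08], [-1.47, 1.51], [0.13, 2.56], [-1, 4.14], [0.04, 2.09], [-2.66, 2.66]. Speed limits (rad/s): [2.57, 2.57, 3.14, 3.14, 3.14, 3.14, 3.14].

## Interface

Orientations are given as a unit quaternion [w, x, y, z].
In Python, from station import env, viewer gives the robot as it stands.
- The arm moves only by the tool drive_tool, never from a script. Its arguments are lists of equal length, an entry for each row: "slide": the shift along the tool's x, y, z as a fraction of full scale, a list of three; "twist": the turn about the tool's z as a fraction of full scale. In form: {"slide": [[tx, ty, tz], ...], "twist": [twist, ...]}. A call has 1 to 5 rows; each row shifts and turns the pose as measured when the row begins, along the tool's axes as they then stand; what a row does not reach is not made up. Full scale, the value 1, is 30 mm for a shift and 45 degrees for a turn. A row lasts 1/10 s, in which the tool goes at most 50 mm and 8.59 degrees, less where a joint would pass 70% of its speed; a pose out of reach is approached as far as the arm can. A call with a number of a shift or a turn outside -1 to 1 is refused whole. A call with a gripper value outside its range is refused whole. "hand" is the opening, from -1 (shut) to 1 (fully open), set as the call begins (left out, the last holds). The fingers move at their own pace and stop on an object; "squeeze" is the grip in N (left out, the last holds). Time passes only in rows, so rows that do not move let the fingers close. It gives the time, the measured TCP pose, the force and the opening at its end, in the units of the state.
- env.state(): the state, without advancing time (a new reading comes with each control period).
- viewer.snapshot(name): name is "scene" or "side" or "wrist"; returns (picture, depth): 400x640x3 uint8, red, green, blue; 400x640 float32, m along the optical axis (not along the pixel's ray), 0 where there is no reading.
- viewer.camera_params(name): a dict with "vertical_fov" (degrees; the focal length in pixels is half the picture's height over the tangent of half this angle, whatever the lens; pixels are square), "cx", "cy" (the principal point, pixels), "k1" (the pictures are not rectified: a ray, as slopes to the right and down, at radius r is drawn at 1 + k1 r^2 times it, then the intrinsics apply), "world_from_camera" (4x4, takes a point from camera to world coordinates). Camera axes: x right, y up, looking along -z (the intrinsics and any distortion apply to the point x, -y, -z); pixel columns grow to the right and rows downward; lengths in m; the calibration is good to about 2 mm. A picture is of the moment at which its call begins: read the wrist's pose just before it. camera_params takes no time and is no camera call; for the wrist camera it gives the pose at the moment of the call.
- env.hand_in(): hands the job in, once; it reports no verdict.
The state is a dict: "t": time; "joints": joint angles; "dq": joint speeds; "tau": joint torques, N m; "tcp_pos": TCP position; "eef_rot": TCP orientation; "wrist_force": force on the tool from outside, world axes, zero at the start; "torque": the same for the moment, N m; "opening": opening from 0.0 (shut) to 1.0 (fully open).
Only numpy, scipy, OpenCV 4.12 (cv2) and the standard library are available. Lean on these libraries where they do the work, as an engineer would, in place of code of your own. Each camera call takes 0.05 s, during which the arm holds its last target. There are 200 camera calls.

## Working session

There is one attempt and no reset: what is moved stays moved. The work goes in short steps, Python scripts to look and compute and a tool call to move; the robot and the scene stay as the last step left them, time stands still between calls to the robot, and variables do not carry over. Pictures are saved under pics/ and viewed, about 8 in all and at most 12, crops included, and the job is handed in when it is done.

Besides the shell and the picture viewer there is one more tool, called after ">>>" by a JSON object that holds its "name" and its "arguments", one argument or row to a line. drive_tool: Moves the arm, as the interface text tells. Shift numbers are shares of 30 mm and turn numbers shares of 45 degrees, none past 1 either way. Its arguments: {"type":"object","properties":{"slide":{"type":"array","items":{"type":"array","items":{"type":"number"}}},"twist":{"type":"array","items":{"type":"number"}},"hand":{"type":"number"},"squeeze":{"type":"number"}},"required":["slide","twist"]}

```bash
ls; mkdir -p pics; cat > h.py <<'E'
import numpy as np, cv2
from station import env, viewer
def snap(n):
    p=viewer.camera_params(n); img,d=viewer.snapshot(n); return p,img,d
def points(p,d):
    h,w=d.shape; f=h/2/np.tan(np.radians(p["vertical_fov"])/2)
    u,v=np.meshgrid(np.arange(w),np.arange(h))
    K=np.array([[f,0,p["cx"]],[0,f,p["cy"]],[0,0,1.]])
    s=cv2.undistortPoints(np.stack([u,v],-1).reshape(-1,1,2).astype(np.float64),K,np.array([p["k1"],0,0,0.])).reshape(h,w,2)
    c=np.stack([s[...,0]*d,-s[...,1]*d,-d,np.ones_like(d)],-1)
    P=(c@np.array(p["world_from_camera"]).T)[...,:3]; P[d<=0]=np.nan
    return P
def save(n,img): cv2.imwrite("pics/"+n+".png",cv2.cvtColor(img,cv2.COLOR_RGB2BGR))
E
python3 - <<'E'
from h import *
s=env.state(); print({k:np.round(v,3) for k,v in s.items()})
ims=[]
for n in ("scene","side"):
    p,i,d=snap(n); P=points(p,d); np.savez("/tmp/%s.npz"%n,i=i,P=P); ims.append(i)
    print(n,np.round(p["world_from_camera"],2).tolist(),p["vertical_fov"])
    hsv=cv2.cvtColor(i,cv2.COLOR_RGB2HSV)
    for nm,lo,hi in (("red",(0,140,60),(8,255,255)),("blue",(100,120,40),(130,255,255))):
        m=cv2.inRange(hsv,lo,hi)
        k,l,st,c=cv2.connectedComponentsWithStats(m)
        for j in range(1,k):
            if st[j,4]>80:
                q=P[l==j]; print(nm,st[j],np.round(np.nanmedian(q,0),3),np.round(np.nanpercentile(q,[2,98],axis=0),3).tolist())
save("a",cv2.resize(np.vstack(ims),(640,800))[:, :] if 0 else cv2.resize(np.vstack(ims),(480,600)))
E
```

```text
pics
{'t': np.float64(0.0), 'joints': array([-1.255,  0.69 , -0.195,  1.566,  0.157,  0.903, -0.215]), 'dq': array([ 0.   ,  0.001,  0.001,  0.   ,  0.   , -0.   , -0.   ]), 'tau': array([ 0.0000e+00, -5.3961e+01, -1.2660e+00, -1.5854e+01,  9.0000e-03,
        9.0000e-03,  0.0000e+00]), 'tcp_pos': array([0.174, 0.6  , 0.23 ]), 'eef_rot': array([ 0.001,  0.799,  0.601, -0.001]), 'wrist_force': array([-0.309,  0.385,  0.457]), 'torque': array([0.011, 0.016, 0.048]), 'opening': np.float64(0.996)}
scene [[-0.89, -0.27, 0.36, 0.93], [0.45, -0.54, 0.71, 0.83], [-0.0, 0.8, 0.61, 0.86], [0.0, 0.0, 0.0, 1.0]] 47.68764162745522
red [263 195  16  18 181] [ 0.624 -0.06   0.14 ] [[0.604, -0.088, 0.118], [0.64, -0.048, 0.143]]
blue [266 137  18  13 182] [ 0.478 -0.39   0.107] [[0.451, -0.422, 0.094], [0.503, -0.37, 0.111]]
blue [ 267  201  133   96 6471] [0.557 0.152 0.126] [[0.447, 0.008, 0.123], [0.652, 0.264, 0.129]]
blue [147 220  26  22 375] [ 0.899 -0.212  0.032] [[0.871, -0.216, 0.001], [0.926, -0.207, 0.058]]
side [[0.91, 0.33, -0.25, 0.14], [-0.41, 0.72, -0.56, -0.86], [-0.01, 0.61, 0.79, 1.26], [0.0, 0.0, 0.0, 1.0]] 45.11212012458662
red [359 188  15  19 169] [ 0.621 -0.078  0.14 ] [[0.602, -0.096, 0.06], [0.655, 0.002, 0.146]]
blue [ 271  126   91   75 3584] [0.549 0.115 0.126] [[0.448, -0.002, 0.121], [0.647, 0.255, 0.132]]
blue [453 219  81  78 926] [ 0.872 -0.375  0.033] [[0.868, -0.511, 0.003], [0.916, -0.222, 0.059]]
blue [362 300  24  23 419] [ 0.475 -0.406  0.11 ] [[0.448, -0.432, 0.099], [0.504, -0.376, 0.115]]
blue [407 307  34  42 711] [ 0.597 -0.475  0.053] [[0.532, -0.516, 0.002], [0.631, -0.44, 0.092]]
```

View pics/a.png

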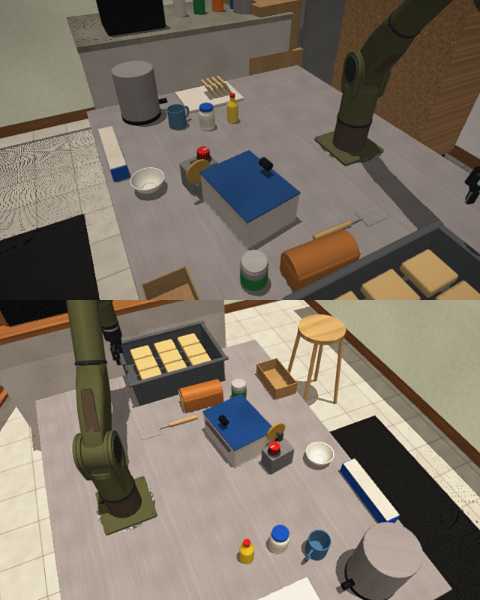

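```bash
python3 - <<'E'
from h import *
for n in ("scene","side"):
    z=np.load("/tmp/%s.npz"%n); i,P=z["i"],z["P"]
    hsv=cv2.cvtColor(i,cv2.COLOR_RGB2HSV)
    m=cv2.inRange(hsv,(100,110,40),(130,255,255))>0
    m&=(np.abs(P[...,2]-.127)<.006)&(P[...,1]>-.05)
    q=P[m][:,:2].astype(np.float32); r=cv2.minAreaRect(q)
    print(n,"lid",r,np.round(cv2.boxPoints(r),3).tolist())
    m=(cv2.inRange(hsv,(0,140,60),(8,255,255))>0)&(P[...,2]>.137)&(P[...,1]<0); q=P[m]
    print("knob top",cv2.minEnclosingCircle(q[:,:2].astype(np.float32)),q[:,2].mean())
    # dark pull above lid
    m=(hsv[...,2]<70)&(P[...,2]>.14)&(P[...,2]<.2)&(np.abs(P[...,0]-.55)<.15)&(np.abs(P[...,1]-.13)<.17)
    q=P[m]; print("dark",len(q),np.round(np.percentile(q,[5,50,95],axis=0),3).tolist() if len(q) else 0)
E
```

```text
scene lid ((0.5493637323379517, 0.13161200284957886), (0.2032776027917862, 0.26487284898757935), 8.665022850036621) [[0.42899999022483826, 0.24699999392032623], [0.4690000116825104, -0.014999999664723873], [0.6700000166893005, 0.01600000075995922], [0.6299999952316284, 0.27799999713897705]]
knob top ((0.48683762550354004, -0.22723925113677979), 0.2280651479959488) 0.14022942715569914
dark 224 [[0.471, 0.103, 0.144], [0.485, 0.127, 0.171], [0.495, 0.141, 0.18]]
side lid ((0.5498985648155212, 0.12853863835334778), (0.20426611602306366, 0.2681090533733368), 9.067805290222168) [[0.42800000309944153, 0.24500000476837158], [0.4699999988079071, -0.019999999552965164], [0.671999990940094, 0.012000000104308128], [0.6299999952316284, 0.2770000100135803]]
knob top ((0.48935532569885254, -0.23094679415225983), 0.22904536128044128) 0.1409165754884331
dark 130 [[0.468, 0.094, 0.156], [0.479, 0.107, 0.173], [0.495, 0.133, 0.181]]
```

The bin's centre is about (0.5495, 0.130) with yaw 8.8°. That puts the knob near (0.621, -0.071) and the pull near (0.481, 0.119). In the stacked picture the knob is at (203,152) in the scene view and (274,450) in the side view, and the path above the lid is clear. I'm moving to above the knob.

>>> {"name": "drive_tool", "arguments": {
  "slide": [
    [-0.85,1,0],
    [-0.85,1,0],
    [-0.85,1,0],
    [-0.85,1,0],
    [-0.85,1,0]
  ],
  "twist": [0,0,0,0,0],
  "hand": 1
}}

```text
t: 0.6
tcp_pos: [0.2794, 0.4356, 0.2277]
eef_rot: [-0.002, 0.796, 0.606, -0.002]
wrist_force: [1.0, 0.7, -0.7]
opening: 1.006
```

>>> {"name": "drive_tool", "arguments": {
  "slide": [
    [-0.85,1,0],
    [-0.85,1,0],
    [-0.85,1,0],
    [-0.85,1,0],
    [-0.85,1,0]
  ],
  "twist": [0,0,0,0,0]
}}

```text
t: 1.1
tcp_pos: [0.3931, 0.2647, 0.226]
eef_rot: [-0.001, 0.795, 0.606, -0.003]
wrist_force: [1.3, 0.2, 0.3]
opening: 0.998
```

```bash
python3 - <<'E'
from h import *
from scipy.spatial.transform import Rotation as R
s=env.state(); print({k:np.round(s[k],3) for k in ("t","joints","tcp_pos","eef_rot","wrist_force","torque")})
c,sn=np.cos(np.radians(8.8)),np.sin(np.radians(8.8))
for n in ("scene","side"):
    z=np.load("/tmp/%s.npz"%n); i,P=z["i"],z["P"]
    hsv=cv2.cvtColor(i,cv2.COLOR_RGB2HSV)
    D=P[...,:2]-[.5495,.130]; B=np.stack([D@[c,sn],D@[-sn,c],P[...,2]],-1)
    m=(cv2.inRange(hsv,(12,90,60),(30,255,255))>0)&(np.abs(B[...,0]-.1)<.08)&(np.abs(B[...,1]+.15)<.05)
    q=B[m]; print(n,"brass bin frame",len(q),np.round(np.percentile(q,[3,50,97],axis=0),3).tolist())
    m=((cv2.inRange(hsv,(0,140,40),(8,255,255))|cv2.inRange(hsv,(172,140,40),(180,255,255)))>0)&(B[...,2]>.1)&(np.abs(B[...,1]+.21)<.05)&(np.abs(B[...,0]-.04)<.05)
    q=B[m];print("knob",len(q),np.round(np.percentile(q,[2,50,98],axis=0),3).tolist())
    q=B[m&(B[...,2]>.138)];print("knobtop",len(q),np.round(cv2.minEnclosingCircle(q[:,:2].astype(np.float32))[0],4),q[:,2].mean())
E
```

```text
{'t': np.float64(1.1), 'joints': array([-0.52 ,  0.513, -0.255,  2.005,  0.199,  0.654,  0.4  ]), 'tcp_pos': array([0.393, 0.265, 0.226]), 'eef_rot': array([-0.001,  0.795,  0.606, -0.003]), 'wrist_force': array([1.294, 0.165, 0.297]), 'torque': array([ 0.009, -0.055,  0.025])}
scene brass bin frame 655 [[0.065, -0.145, 0.078], [0.109, -0.135, 0.132], [0.141, -0.132, 0.164]]
knob 220 [[0.023, -0.226, 0.112], [0.044, -0.199, 0.139], [0.061, -0.186, 0.143]]
knobtop 118 [ 0.0387 -0.2072] 0.1406137547883325
side brass bin frame 347 [[0.058, -0.148, 0.086], [0.093, -0.145, 0.131], [0.137, -0.136, 0.165]]
knob 201 [[0.018, -0.235, 0.109], [0.035, -0.219, 0.139], [0.059, -0.195, 0.146]]
knobtop 113 [ 0.0415 -0.2138] 0.14147339500462086
```

>>> {"name": "drive_tool", "arguments": {
  "slide": [
    [-0.85,1,0],
    [-0.85,1,0],
    [-0.85,1,0],
    [-0.85,1,0],
    [-0.85,1,0]
  ],
  "twist": [0,0,0,0,0]
}}

```text
t: 1.6
tcp_pos: [0.5068, 0.094, 0.2245]
eef_rot: [-0.002, 0.795, 0.606, -0.005]
wrist_force: [0.5, 0.7, -0.1]
opening: 0.999
```

>>> {"name": "drive_tool", "arguments": {
  "slide": [
    [-0.85,1,0],
    [-0.85,1,0],
    [-0.85,1,0],
    [-0.6,0.7,0],
    [0,0,0]
  ],
  "twist": [0,0,0,0,0]
}}

```text
t: 2.1
tcp_pos: [0.5927, -0.0406, 0.2218]
eef_rot: [-0.001, 0.798, 0.602, -0.007]
wrist_force: [0.3, -0.1, -0.0]
opening: 1.004
```

>>> {"name": "drive_tool", "arguments": {
  "slide": [
    [0,0,0],
    [0,0,0],
    [0,0,0],
    [0,0,0],
    [0,0,0]
  ],
  "twist": [-0.2,-0.2,-0.2,-0.2,0]
}}

```text
t: 2.6
tcp_pos: [0.5897, -0.0387, 0.2196]
eef_rot: [-0.006, 0.581, 0.814, -0.007]
wrist_force: [0.9, 0.1, 0.0]
opening: 0.999
```

```bash
cat >> h.py <<'E'
from scipy.spatial.transform import Rotation as R
def st():
    s=env.state(); w,x,y,z=s["eef_rot"]; Rm=R.from_quat([x,y,z,w]).as_matrix()
    print("t %.2f"%s["t"],"tcp",np.round(s["tcp_pos"],4),"yaw(x) %.1f"%np.degrees(np.arctan2(Rm[1,0],Rm[0,0])),"z",np.round(Rm[:,2],3),"q",np.round(s["joints"],2),"F",np.round(s["wrist_force"],2),"M",np.round(s["torque"],3),"op %.3f"%s["opening"])
    return s,Rm
def togo(target):
    s,Rm=st(); d=np.array(target)-s["tcp_pos"]; print("to go tool units of 30mm:",np.round(Rm.T@d/.03,2))
E
python3 - <<'E'
from h import *
togo([.6211,-.0714,.231])
p,i,d=snap("wrist"); save("w1",i); P=points(p,d)
hsv=cv2.cvtColor(i,cv2.COLOR_RGB2HSV)
m=((cv2.inRange(hsv,(0,140,40),(8,255,255))|cv2.inRange(hsv,(172,140,40),(180,255,255)))>0)
m&=(P[...,2]>.136)&(P[...,2]<.147)
q=P[m]; print(len(q)); print(cv2.minEnclosingCircle(q[:,:2].astype(np.float32)),np.percentile(q,[1,50,99],axis=0).round(4).tolist())
E
```

```text
t 2.60 tcp [ 0.5897 -0.0387  0.2196] yaw(x) 108.9 z [-0.017 -0.005 -1.   ] q [ 0.24  0.69 -0.46  1.66  0.37  0.9   1.54] F [0.93 0.08 0.01] M [0.049 0.017 0.011] op 0.999
to go tool units of 30mm: [-1.37  0.63 -0.39]
2785
((0.6196084022521973, -0.07231323421001434), 0.021982243284583092) [[0.5988, -0.0923, 0.1368], [0.6194, -0.0715, 0.1413], [0.6394, -0.052, 0.1428]]
```

View pics/w1.png

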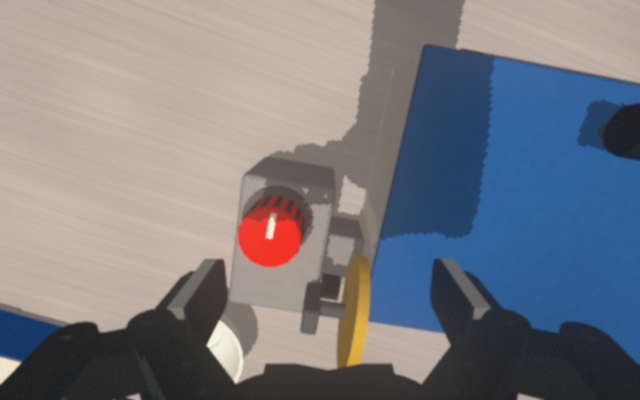

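The wrist picture shows the knob at (270,235) with its white mark along the image's up direction. It measures as (0.6196, -0.0723) with a 22 mm radius. The brass disc is at (352,310), with brackets at (345,230) and (320,305). I'll line up over the knob and check the heights where the fingers will go.

>>> {"name": "drive_tool", "arguments": {
  "slide": [
    [-0.7,0.3,0],
    [-0.55,0.2,0],
    [-0.15,0.1,0],
    [0,0,0]
  ],
  "twist": [0,0,0,0]
}}

```text
t: 3.05
tcp_pos: [0.6195, -0.0702, 0.2189]
eef_rot: [-0.007, 0.586, 0.811, -0.008]
wrist_force: [-0.8, 0.1, -0.1]
opening: 1.002
```

```bash
python3 - <<'E'
from h import *
togo([.6196,-.0723,.112])
p,i,d=snap("wrist"); P=points(p,d)
c,sn=np.cos(np.radians(8.8)),np.sin(np.radians(8.8))
D=P[...,:2]-[.5495,.130]; B=np.stack([D@[c,sn],D@[-sn,c],P[...,2]],-1)
for y0 in (-.25,-.185,-.175,-.165,-.155,-.145,-.135):
    print(y0,[ (int(1000*np.nanmax(B[...,2][m])) if (m:=(abs(B[...,1]-y0)<.005)&(abs(B[...,0]-x0)<.005)).any() else -1) for x0 in np.arange(-.02,.12,.01)])
E
```

```text
t 3.05 tcp [ 0.6195 -0.0702  0.2189] yaw(x) 108.3 z [-0.02  -0.004 -1.   ] q [ 0.28  0.74 -0.45  1.55  0.37  0.96  1.6 ] F [-0.76  0.07 -0.07] M [-0.038 -0.039 -0.007] op 1.002
to go tool units of 30mm: [-0.08  0.05  3.56]
-0.25 [1, 1, 1, 0, 1, 305, 300, 267, 258, 1, 1, 0, 0, 0]
-0.185 [1, 1, 0, 100, 309, 296, 141, 135, 100, 101, 101, 100, 101, 101]
-0.175 [1, 1, 1, 100, 307, 299, 101, 101, 100, 101, 100, 144, 143, 143]
-0.165 [1, 2, 1, 99, 296, 296, 262, 98, 98, 99, 99, 142, 143, 142]
-0.155 [1, 1, 1, 1, 304, 287, 285, -1, 60, 60, 61, 124, 126, 93]
-0.145 [2, 0, 1, 297, 304, 289, 285, 134, 151, 159, 164, 166, 166, 165]
-0.135 [128, 128, 128, 293, 294, 288, 128, 134, 152, 160, 164, 166, 167, 165]
```

>>> {"name": "drive_tool", "arguments": {
  "slide": [
    [-0.04,0.03,0.9],
    [-0.03,0.02,0.9],
    [0,0,0.9],
    [0,0,0.6],
    [0,0,0]
  ],
  "twist": [0,0,0,0,0]
}}

```text
t: 3.6
tcp_pos: [0.6178, -0.0654, 0.1187]
eef_rot: [-0.007, 0.585, 0.811, -0.006]
wrist_force: [-1.0, 0.7, 0.5]
opening: 1.001
```

```bash
python3 - <<'E'
from h import *
togo([.6196,-.0723,.112])
E
```

```text
t 3.60 tcp [ 0.6178 -0.0654  0.1187] yaw(x) 108.4 z [-0.019 -0.001 -1.   ] q [ 0.25  0.86 -0.4   1.64  0.44  0.75  1.53] F [-1.03  0.75  0.52] M [ 0.015 -0.012 -0.044] op 1.001
to go tool units of 30mm: [-0.24 -0.01  0.22]
```

>>> {"name": "drive_tool", "arguments": {
  "slide": [
    [-0.24,0,0.22],
    [0,0,0.02],
    [0,0,0]
  ],
  "twist": [0,0,0]
}}

```text
t: 3.9
tcp_pos: [0.6208, -0.071, 0.1133]
eef_rot: [-0.007, 0.584, 0.811, -0.005]
wrist_force: [-0.1, 0.3, 0.1]
opening: 0.999
```

```bash
python3 - <<'E'
from h import *
togo([.6196,-.0723,.112])
E
```

```text
t 3.90 tcp [ 0.6208 -0.071   0.1133] yaw(x) 108.5 z [-0.017 -0.    -1.   ] q [ 0.25  0.87 -0.4   1.64  0.45  0.75  1.54] F [-0.07  0.3   0.08] M [ 0.022 -0.058  0.026] op 0.999
to go tool units of 30mm: [-0.03 -0.05  0.04]
```

>>> {"name": "drive_tool", "arguments": {
  "slide": [
    [0,0,0],
    [0,0,0],
    [0,0,0],
    [0,0,0],
    [0,0,0]
  ],
  "twist": [0,0,0,0,0],
  "hand": -1,
  "squeeze": 60
}}

```text
t: 4.4
tcp_pos: [0.622, -0.0709, 0.1159]
eef_rot: [-0.005, 0.585, 0.811, -0.004]
wrist_force: [0.5, 0.4, -2.6]
opening: 0.495
```

```bash
python3 - <<'E'
from h import *
st()
E
```

```text
t 4.40 tcp [ 0.622  -0.0709  0.1159] yaw(x) 108.4 z [-0.013 -0.    -1.   ] q [ 0.26  0.86 -0.4   1.64  0.45  0.75  1.54] F [ 0.5   0.39 -2.64] M [-0.066 -0.136 -0.014] op 0.495
```

>>> {"name": "drive_tool", "arguments": {
  "slide": [
    [0,0,0],
    [0,0,0]
  ],
  "twist": [0.1,0.1]
}}

```text
t: 4.6
tcp_pos: [0.6221, -0.0711, 0.1158]
eef_rot: [-0.005, 0.648, 0.762, -0.004]
wrist_force: [0.5, -0.4, -0.0]
opening: 0.498
```

```bash
python3 - <<'E'
from h import *
st()
E
```

```text
t 4.60 tcp [ 0.6221 -0.0711  0.1158] yaw(x) 99.3 z [-0.013 -0.    -1.   ] q [ 0.23  0.86 -0.36  1.64  0.4   0.73  1.42] F [ 0.46 -0.4  -0.01] M [-0.03   0.072  0.345] op 0.498
```

```bash
cat > rd.py <<'E'
from h import *
def rd():
    s=env.state(); w,x,y,z=s["eef_rot"]; Rm=R.from_quat([x,y,z,w]).as_matrix()
    return [s["t"],np.degrees(np.arctan2(Rm[1,0],Rm[0,0])),s["torque"][2],s["tau"][6]]
import sys
o=[rd()]
for k in range(int(sys.argv[1])): viewer.snapshot("wrist"); o.append(rd())
for r in o: print("t %.2f yaw %.2f Mz %.3f tau7 %.3f"%tuple(r))
E
python3 rd.py 4
```

```text
t 4.60 yaw 99.29 Mz 0.345 tau7 0.317
t 4.65 yaw 99.10 Mz -0.146 tau7 0.023
t 4.70 yaw 99.36 Mz -0.225 tau7 -0.078
t 4.75 yaw 99.43 Mz -0.233 tau7 0.143
t 4.80 yaw 99.45 Mz -0.237 tau7 0.229
```

>>> {"name": "drive_tool", "arguments": {
  "slide": [
    [0,0,0]
  ],
  "twist": [0.1]
}}

```text
t: 4.9
tcp_pos: [0.6221, -0.0712, 0.1158]
eef_rot: [-0.005, 0.676, 0.737, -0.004]
wrist_force: [-0.5, -0.8, 0.2]
opening: 0.494
```

```bash
python3 rd.py 2
```

```text
t 4.90 yaw 95.01 Mz 0.356 tau7 0.592
t 4.95 yaw 94.76 Mz -0.122 tau7 0.039
t 5.00 yaw 94.97 Mz -0.270 tau7 -0.043
```

>>> {"name": "drive_tool", "arguments": {
  "slide": [
    [0,0,0]
  ],
  "twist": [0.1]
}}

```text
t: 5.1
tcp_pos: [0.6221, -0.0712, 0.1158]
eef_rot: [-0.004, 0.703, 0.711, -0.005]
wrist_force: [0.3, -0.5, -0.5]
opening: 0.495
```

```bash
python3 rd.py 2
```

```text
t 5.10 yaw 90.60 Mz 0.335 tau7 0.572
t 5.15 yaw 90.34 Mz -0.165 tau7 0.027
t 5.20 yaw 90.54 Mz -0.244 tau7 -0.043
```

>>> {"name": "drive_tool", "arguments": {
  "slide": [
    [0,0,0]
  ],
  "twist": [0.1]
}}

```text
t: 5.3
tcp_pos: [0.6221, -0.0713, 0.1158]
eef_rot: [-0.004, 0.73, 0.683, -0.005]
wrist_force: [0.3, -0.6, -0.4]
opening: 0.496
```

```bash
python3 rd.py 0
```

```text
t 5.30 yaw 86.20 Mz 0.291 tau7 0.559
```

>>> {"name": "drive_tool", "arguments": {
  "slide": [
    [0,0,0]
  ],
  "twist": [0.1]
}}

```text
t: 5.4
tcp_pos: [0.6221, -0.0714, 0.1158]
eef_rot: [-0.004, 0.756, 0.655, -0.005]
wrist_force: [-0.1, -0.4, 0.7]
opening: 0.493
```

```bash
python3 rd.py 0
```

```text
t 5.40 yaw 81.78 Mz 0.301 tau7 0.266
```

>>> {"name": "drive_tool", "arguments": {
  "slide": [
    [0,0,0]
  ],
  "twist": [0.1]
}}

```text
t: 5.5
tcp_pos: [0.6221, -0.0714, 0.1158]
eef_rot: [-0.004, 0.781, 0.625, -0.005]
wrist_force: [-0.8, -0.8, -0.1]
opening: 0.497
```

```bash
python3 rd.py 0
```

```text
t 5.50 yaw 77.36 Mz 0.335 tau7 0.270
```

>>> {"name": "drive_tool", "arguments": {
  "slide": [
    [0,0,0]
  ],
  "twist": [0.1]
}}

```text
t: 5.6
tcp_pos: [0.6221, -0.0715, 0.1158]
eef_rot: [-0.004, 0.804, 0.594, -0.005]
wrist_force: [-1.3, -0.8, 0.4]
opening: 0.496
```

```bash
python3 rd.py 0
```

```text
t 5.60 yaw 72.94 Mz 0.322 tau7 0.262
```

>>> {"name": "drive_tool", "arguments": {
  "slide": [
    [0,0,0]
  ],
  "twist": [0.1]
}}

```text
t: 5.7
tcp_pos: [0.6221, -0.0716, 0.1158]
eef_rot: [-0.003, 0.826, 0.563, -0.005]
wrist_force: [0.3, -1.4, 0.2]
opening: 0.496
```

```bash
python3 rd.py 0
```

```text
t 5.70 yaw 68.52 Mz 0.320 tau7 0.258
```

>>> {"name": "drive_tool", "arguments": {
  "slide": [
    [0,0,0]
  ],
  "twist": [0.1]
}}

```text
t: 5.8
tcp_pos: [0.6221, -0.0716, 0.1158]
eef_rot: [-0.003, 0.848, 0.531, -0.005]
wrist_force: [-0.1, -1.8, 0.1]
opening: 0.497
```

```bash
python3 rd.py 0
```

```text
t 5.80 yaw 64.09 Mz 0.302 tau7 0.255
```

>>> {"name": "drive_tool", "arguments": {
  "slide": [
    [0,0,0]
  ],
  "twist": [0.1]
}}

```text
t: 5.9
tcp_pos: [0.622, -0.0717, 0.1158]
eef_rot: [-0.003, 0.867, 0.497, -0.006]
wrist_force: [-0.8, -0.4, 0.9]
opening: 0.495
```

```bash
python3 rd.py 0
```

```text
t 5.90 yaw 59.67 Mz 0.323 tau7 0.252
```

>>> {"name": "drive_tool", "arguments": {
  "slide": [
    [0,0,0]
  ],
  "twist": [0.1]
}}

```text
t: 6.0
tcp_pos: [0.622, -0.0718, 0.1158]
eef_rot: [-0.003, 0.886, 0.464, -0.006]
wrist_force: [-0.5, -1.7, 0.7]
opening: 0.497
```

```bash
python3 rd.py 0
```

```text
t 6.00 yaw 55.24 Mz 0.315 tau7 0.249
```

>>> {"name": "drive_tool", "arguments": {
  "slide": [
    [0,0,0]
  ],
  "twist": [0.1]
}}

```text
t: 6.1
tcp_pos: [0.622, -0.0719, 0.1158]
eef_rot: [-0.002, 0.903, 0.429, -0.006]
wrist_force: [-0.8, -1.6, -0.3]
opening: 0.495
```

```bash
python3 rd.py 0
```

```text
t 6.10 yaw 50.82 Mz 0.300 tau7 0.247
```

>>> {"name": "drive_tool", "arguments": {
  "slide": [
    [0,0,0]
  ],
  "twist": [0.1]
}}

```text
t: 6.2
tcp_pos: [0.6219, -0.0719, 0.1158]
eef_rot: [-0.002, 0.919, 0.394, -0.006]
wrist_force: [-1.8, -1.1, -0.3]
opening: 0.493
```

```bash
python3 rd.py 0
```

```text
t 6.20 yaw 46.40 Mz 0.336 tau7 0.244
```

>>> {"name": "drive_tool", "arguments": {
  "slide": [
    [0,0,0]
  ],
  "twist": [0.1]
}}

```text
t: 6.3
tcp_pos: [0.6219, -0.072, 0.1158]
eef_rot: [-0.002, 0.934, 0.358, -0.006]
wrist_force: [-1.1, -0.8, -0.2]
opening: 0.5
```

```bash
python3 rd.py 0
```

```text
t 6.30 yaw 41.97 Mz 0.331 tau7 0.242
```

>>> {"name": "drive_tool", "arguments": {
  "slide": [
    [0,0,0]
  ],
  "twist": [0.1]
}}

```text
t: 6.4
tcp_pos: [0.6219, -0.0721, 0.1158]
eef_rot: [-0.002, 0.947, 0.322, -0.006]
wrist_force: [-2.2, -1.3, 0.5]
opening: 0.5
```

```bash
python3 rd.py 0
```

```text
t 6.40 yaw 37.55 Mz 0.322 tau7 0.241
```

>>> {"name": "drive_tool", "arguments": {
  "slide": [
    [0,0,0]
  ],
  "twist": [0.1]
}}

```text
t: 6.5
tcp_pos: [0.6218, -0.0721, 0.1158]
eef_rot: [-0.001, 0.959, 0.285, -0.006]
wrist_force: [-1.3, -1.5, 0.4]
opening: 0.491
```

```bash
python3 rd.py 0
```

```text
t 6.50 yaw 33.12 Mz 0.292 tau7 0.239
```

>>> {"name": "drive_tool", "arguments": {
  "slide": [
    [0,0,0]
  ],
  "twist": [0.1]
}}

```text
t: 6.6
tcp_pos: [0.6217, -0.0722, 0.1158]
eef_rot: [-0.001, 0.969, 0.248, -0.006]
wrist_force: [-0.9, -0.4, 0.7]
opening: 0.493
```

```bash
python3 rd.py 0
```

```text
t 6.60 yaw 28.70 Mz 0.365 tau7 0.228
```

>>> {"name": "drive_tool", "arguments": {
  "slide": [
    [0,0,0]
  ],
  "twist": [0.1]
}}

```text
t: 6.7
tcp_pos: [0.6217, -0.0722, 0.1158]
eef_rot: [-0.001, 0.978, 0.21, -0.006]
wrist_force: [-1.7, -1.3, 0.5]
opening: 0.497
```

```bash
python3 rd.py 0
```

```text
t 6.70 yaw 24.28 Mz 0.397 tau7 0.195
```

>>> {"name": "drive_tool", "arguments": {
  "slide": [
    [0,0,0]
  ],
  "twist": [0.1]
}}

```text
t: 6.8
tcp_pos: [0.6216, -0.0723, 0.1158]
eef_rot: [-0.001, 0.985, 0.173, -0.006]
wrist_force: [-1.6, -1.3, -0.5]
opening: 0.492
```

```bash
python3 rd.py 0
```

```text
t 6.80 yaw 19.88 Mz 0.376 tau7 0.165
```

>>> {"name": "drive_tool", "arguments": {
  "slide": [
    [0,0,0]
  ],
  "twist": [0.1]
}}

```text
t: 6.9
tcp_pos: [0.6215, -0.0723, 0.1158]
eef_rot: [-0.0, 0.991, 0.135, -0.006]
wrist_force: [-2.8, -0.9, 0.7]
opening: 0.493
```

```bash
python3 rd.py 0
```

```text
t 6.90 yaw 15.48 Mz 0.444 tau7 0.135
```

>>> {"name": "drive_tool", "arguments": {
  "slide": [
    [0,0,0]
  ],
  "twist": [0.08]
}}

```text
t: 7.0
tcp_pos: [0.6215, -0.0724, 0.1158]
eef_rot: [-0.0, 0.995, 0.105, -0.006]
wrist_force: [-2.2, -1.8, 0.6]
opening: 0.498
```

```bash
python3 rd.py 0
```

```text
t 7.00 yaw 12.00 Mz 0.381 tau7 -0.056
```

>>> {"name": "drive_tool", "arguments": {
  "slide": [
    [0,0,0],
    [0,0,0],
    [0,0,0],
    [0,0,0],
    [0,0,0]
  ],
  "twist": [0,0,0,0,0],
  "hand": 1
}}

```text
t: 7.5
tcp_pos: [0.6216, -0.0713, 0.1155]
eef_rot: [-0.001, 0.994, 0.11, -0.006]
wrist_force: [0.2, -0.3, -0.6]
opening: 0.999
```

```bash
python3 -c "
from h import *
st()"
```

```text
t 7.50 tcp [ 0.6216 -0.0713  0.1155] yaw(x) 12.6 z [-0.013  0.001 -1.   ] q [ 0.01  0.84  0.06  1.65 -0.07  0.66  0.33] F [ 0.23 -0.25 -0.59] M [ 0.022  0.025 -0.04 ] op 0.999
```

>>> {"name": "drive_tool", "arguments": {
  "slide": [
    [0,0,-1],
    [0,0,-1],
    [0,0,-1],
    [0,0,-0.8],
    [0,0,-0.4]
  ],
  "twist": [0,0,0,-0.19,-0.19]
}}

```text
t: 8.0
tcp_pos: [0.6215, -0.0711, 0.2433]
eef_rot: [-0.003, 0.965, 0.261, -0.009]
wrist_force: [-0.7, -0.5, -0.2]
opening: 0.998
```

>>> {"name": "drive_tool", "arguments": {
  "slide": [
    [0,0,0],
    [0,0,0],
    [0,0,0],
    [0,0,0],
    [0,0,0]
  ],
  "twist": [-0.19,-0.19,-0.19,-0.19,-0.19]
}}

```text
t: 8.5
tcp_pos: [0.6233, -0.0718, 0.2475]
eef_rot: [-0.003, 0.803, 0.596, -0.005]
wrist_force: [-0.1, -0.2, 0.0]
opening: 1.003
```

>>> {"name": "drive_tool", "arguments": {
  "slide": [
    [0,0,0],
    [0,0,0],
    [0,0,0],
    [0,0,0]
  ],
  "twist": [-0.19,-0.19,-0.19,0]
}}

```text
t: 8.9
tcp_pos: [0.623, -0.0728, 0.2476]
eef_rot: [-0.004, 0.649, 0.761, -0.005]
wrist_force: [-0.6, 0.7, -0.3]
opening: 0.995
```

```bash
python3 -c "
from h import *
togo([.4805,.119,.235])"
```

```text
t 8.90 tcp [ 0.623  -0.0728  0.2476] yaw(x) 99.1 z [-0.013 -0.002 -1.   ] q [ 0.24  0.69 -0.36  1.52  0.27  0.99  1.53] F [-0.64  0.74 -0.3 ] M [ 0.     0.003 -0.001] op 0.995
to go tool units of 30mm: [ 7.06 -3.68  0.47]
```

>>> {"name": "drive_tool", "arguments": {
  "slide": [
    [1,-0.52,0],
    [1,-0.52,0],
    [1,-0.52,0],
    [1,-0.52,0],
    [1,-0.52,0]
  ],
  "twist": [0,0,0,0,0]
}}

```text
t: 9.4
tcp_pos: [0.5237, 0.0612, 0.2476]
eef_rot: [-0.002, 0.661, 0.75, -0.005]
wrist_force: [0.4, 0.1, -0.9]
opening: 1.0
```

>>> {"name": "drive_tool", "arguments": {
  "slide": [
    [1,-0.52,0],
    [0.8,-0.45,0],
    [0,0,0]
  ],
  "twist": [0,0,0]
}}

```text
t: 9.7
tcp_pos: [0.4837, 0.1178, 0.2486]
eef_rot: [-0.003, 0.662, 0.749, -0.004]
wrist_force: [-0.3, -0.4, -0.0]
opening: 1.004
```

```bash
python3 - <<'E'
from h import *
togo([.4805,.119,.235])
p,i,d=snap("wrist"); save("w2",i); P=points(p,d)
hsv=cv2.cvtColor(i,cv2.COLOR_RGB2HSV)
m=(hsv[...,2]<60)&(P[...,2]>.155)&(P[...,2]<.19)&(np.hypot(P[...,0]-.48,P[...,1]-.119)<.06)
q=P[m]; print(len(q),np.round(cv2.minAreaRect(q[:,:2].astype(np.float32))[0],4),cv2.minAreaRect(q[:,:2].astype(np.float32))[1:],np.percentile(q,[2,50,98],axis=0).round(4).tolist())
E
```

```text
t 9.70 tcp [0.4837 0.1178 0.2486] yaw(x) 97.1 z [-0.009 -0.002 -1.   ] q [-0.1   0.52 -0.35  1.91  0.25  0.77  1.1 ] F [-0.3  -0.4  -0.02] M [-0.01   0.015  0.006] op 1.004
to go tool units of 30mm: [ 0.05 -0.1   0.45]
810 [0.476  0.1186] ((0.023365216329693794, 0.03653367608785629), 9.282081604003906) [[0.463, 0.1017, 0.1674], [0.4679, 0.1216, 0.1747], [0.4836, 0.1348, 0.1797]]
```

View pics/w2.png

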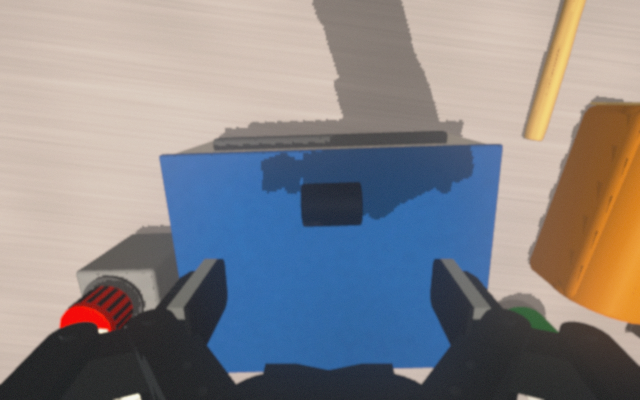

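The pull is at (331,205) in the picture. It sits midway between the fingers, which are at columns 205 and 455, and measures close to the predicted spot. Descending.

>>> {"name": "drive_tool", "arguments": {
  "slide": [
    [0,-0.1,0.9],
    [-0.03,0,0.9],
    [-0.05,0,0.9],
    [-0.05,0,0.4],
    [0,0,0]
  ],
  "twist": [-0.04,0,0,0,0]
}}

```text
t: 10.25
tcp_pos: [0.4884, 0.106, 0.1538]
eef_rot: [0.002, 0.658, 0.753, -0.002]
wrist_force: [-0.1, -0.6, 0.4]
opening: 1.0
```

```bash
python3 -c "
from h import *
togo([.4805,.119,.148])"
```

```text
t 10.25 tcp [0.4884 0.106  0.1538] yaw(x) 97.7 z [ 0.001 -0.006 -1.   ] q [-0.14  0.66 -0.27  2.01  0.35  0.52  1.04] F [-0.14 -0.61  0.42] M [-0.009 -0.013  0.015] op 1.000
to go tool units of 30mm: [ 0.47 -0.2   0.19]
```

>>> {"name": "drive_tool", "arguments": {
  "slide": [
    [0.47,-0.2,0.19],
    [0.03,-0.05,0.02],
    [0,0,0]
  ],
  "twist": [-0.02,0,0]
}}

```text
t: 10.55
tcp_pos: [0.4818, 0.1171, 0.1483]
eef_rot: [0.004, 0.655, 0.755, -0.001]
wrist_force: [0.6, -0.1, -0.9]
opening: 0.997
```

```bash
python3 -c "
from h import *
togo([.4805,.119,.148])"
```

```text
t 10.55 tcp [0.4818 0.1171 0.1483] yaw(x) 98.1 z [ 0.004 -0.007 -1.   ] q [-0.18  0.66 -0.26  2.03  0.36  0.49  1.01] F [ 0.58 -0.12 -0.94] M [-0.03  -0.008 -0.048] op 0.997
to go tool units of 30mm: [ 0.07 -0.03  0.01]
```

Good; I'm closing on the flat ends now.

>>> {"name": "drive_tool", "arguments": {
  "slide": [
    [0.05,-0.02,0],
    [0,0,0],
    [0,0,0],
    [0,0,0],
    [0,0,0]
  ],
  "twist": [0.01,0,0,0,0],
  "hand": -1,
  "squeeze": 40
}}

```text
t: 11.05
tcp_pos: [0.4828, 0.1197, 0.1507]
eef_rot: [0.005, 0.659, 0.752, 0.002]
wrist_force: [1.5, -2.0, -2.7]
opening: 0.462
```

```bash
python3 -c "
from h import *
s,Rm=st()
import math
# arc waypoints: bin-frame dx,dz in tool units from lid angle 0
c,sn=math.cos(math.radians(8.8)),math.sin(math.radians(8.8))
r=math.hypot(.170,.045);a0=math.atan2(.045,.170)
pr=None
for deg in range(0,51,5):
    a=a0+math.radians(deg); X=-r*math.cos(a);Z=r*math.sin(a)
    if pr:
        d=np.array([(X-pr[0])*c,(X-pr[0])*sn,Z-pr[1]]); print(deg,np.round(Rm.T@d/.03,3), 'abs bin x,z',round(.1+X,4),round(.1205+Z,4))
    pr=(X,Z)
"
```

```text
t 11.05 tcp [0.4828 0.1197 0.1507] yaw(x) 97.6 z [ 0.009 -0.004 -1.   ] q [-0.18  0.66 -0.26  2.03  0.36  0.49  1.  ] F [ 1.48 -2.03 -2.7 ] M [-0.112 -0.149  0.213] op 0.462
5 [ 0.001  0.156 -0.487] abs bin x,z -0.0654 0.1801
10 [ 0.002  0.198 -0.471] abs bin x,z -0.0596 0.1943
15 [ 0.003  0.239 -0.452] abs bin x,z -0.0526 0.208
20 [ 0.004  0.277 -0.43 ] abs bin x,z -0.0444 0.2209
25 [ 0.005  0.313 -0.404] abs bin x,z -0.0351 0.2331
30 [ 0.005  0.347 -0.375] abs bin x,z -0.0247 0.2445
35 [ 0.006  0.379 -0.343] abs bin x,z -0.0134 0.2549
40 [ 0.007  0.407 -0.309] abs bin x,z -0.0013 0.2642
45 [ 0.008  0.433 -0.272] abs bin x,z 0.0116 0.2725
50 [ 0.008  0.455 -0.234] abs bin x,z 0.0252 0.2797
```

>>> {"name": "drive_tool", "arguments": {
  "slide": [
    [0,0.07,-0.25],
    [0,0.08,-0.25],
    [0,0.09,-0.24],
    [0,0.1,-0.24],
    [0,0.11,-0.23]
  ],
  "twist": [0,0,0,0,0]
}}

```text
t: 11.55
tcp_pos: [0.4975, 0.1219, 0.1873]
eef_rot: [0.004, 0.658, 0.753, 0.001]
wrist_force: [3.9, 1.4, -11.4]
opening: 0.458
```

```bash
cat >> h.py <<'E'
def lid():
    s,Rm=st(); g=s["tcp_pos"]-.019*Rm[:,2]
    h=np.array([.5495,.130,0])+.1*np.array([np.cos(np.radians(8.8)),np.sin(np.radians(8.8)),0]); e=np.array([np.cos(np.radians(8.8)),np.sin(np.radians(8.8)),0])
    X=(g-h)@e; Z=g[2]-.1205; a=np.arctan2(Z,-X)
    t=np.array([e[0]*np.sin(a),e[1]*np.sin(a),np.cos(a)])
    print("lid deg %.1f r %.4f (0.1759)  tangential force on tool (up+) %.2f  tool-frame tangent/5deg %s"%(np.degrees(a)-14.83,np.hypot(X,Z),s["wrist_force"]@t,np.round(Rm.T@t*.01535/.03,3)))
E
python3 -c "
from h import *
lid()"
```

```text
t 11.55 tcp [0.4975 0.1219 0.1873] yaw(x) 97.8 z [ 0.008 -0.003 -1.   ] q [-0.14  0.62 -0.3   1.95  0.32  0.61  1.05] F [  3.91   1.36 -11.43] M [ 0.561 -0.454  0.487] op 0.458
lid deg 14.5 r 0.1752 (0.1759)  tangential force on tool (up+) -7.97  tool-frame tangent/5deg [ 0.003  0.254 -0.444]
```

>>> {"name": "drive_tool", "arguments": {
  "slide": [
    [0,0.18,-0.36],
    [0,0.21,-0.35],
    [0,0.23,-0.33],
    [0,0.25,-0.31],
    [0,0.27,-0.3]
  ],
  "twist": [0,0,0,0,0]
}}

```text
t: 12.05
tcp_pos: [0.5348, 0.1277, 0.2379]
eef_rot: [0.004, 0.657, 0.753, 0.004]
wrist_force: [7.9, 4.3, -22.0]
opening: 0.462
```

```bash
python3 -c "
from h import *
lid()"
```

```text
t 12.05 tcp [0.5348 0.1277 0.2379] yaw(x) 97.8 z [ 0.01   0.001 -1.   ] q [-0.11  0.59 -0.34  1.79  0.27  0.8   1.12] F [  7.91   4.3  -21.95] M [ 0.747 -1.314  0.443] op 0.462
lid deg 35.0 r 0.1785 (0.1759)  tangential force on tool (up+) -7.68  tool-frame tangent/5deg [ 0.007  0.394 -0.326]
```

>>> {"name": "drive_tool", "arguments": {
  "slide": [
    [0,0.34,-0.21],
    [0,0.31,-0.19],
    [0,0.29,-0.17],
    [0,0,0]
  ],
  "twist": [0,0,0,0]
}}

```text
t: 12.45
tcp_pos: [0.5536, 0.1307, 0.2524]
eef_rot: [-0.004, 0.657, 0.754, -0.006]
wrist_force: [4.0, 1.8, -10.6]
opening: 0.46
```

```bash
python3 -c "
from h import *
lid()"
```

```text
t 12.45 tcp [0.5536 0.1307 0.2524] yaw(x) 97.8 z [-0.014 -0.003 -1.   ] q [-0.1   0.61 -0.35  1.69  0.25  0.9   1.15] F [  3.96   1.81 -10.6 ] M [ 0.68  -0.878  0.241] op 0.460
lid deg 42.8 r 0.1787 (0.1759)  tangential force on tool (up+) -2.14  tool-frame tangent/5deg [ 0.007  0.428 -0.28 ]
```

>>> {"name": "drive_tool", "arguments": {
  "slide": [
    [0,-0.14,0.17],
    [0,-0.16,0.16],
    [0,-0.16,0.15]
  ],
  "twist": [0,0,0]
}}

```text
t: 12.75
tcp_pos: [0.5445, 0.1294, 0.2457]
eef_rot: [0.001, 0.658, 0.753, 0.002]
wrist_force: [4.0, 0.0, 4.0]
opening: 0.463
```

```bash
python3 -c "
from h import *
lid()"
```

```text
t 12.75 tcp [0.5445 0.1294 0.2457] yaw(x) 97.7 z [ 0.004  0.001 -1.   ] q [-0.11  0.59 -0.35  1.75  0.26  0.84  1.13] F [3.96 0.05 4.  ] M [ 0.32  -1.18   0.431] op 0.463
lid deg 39.1 r 0.1784 (0.1759)  tangential force on tool (up+) 5.53  tool-frame tangent/5deg [ 0.008  0.415 -0.3  ]
```

Raising took about 8 N and lowering needs a 5.5 N push, so the hinge holds. I'll go back up a little and release.

>>> {"name": "drive_tool", "arguments": {
  "slide": [
    [0,0.22,-0.15],
    [0,0.23,-0.15],
    [0,0.1,-0.06],
    [0,0,0]
  ],
  "twist": [0,0,0,0]
}}

```text
t: 13.15
tcp_pos: [0.5555, 0.131, 0.2539]
eef_rot: [-0.003, 0.658, 0.753, -0.004]
wrist_force: [-0.3, 1.2, -7.2]
opening: 0.458
```

```bash
python3 -c "
from h import *
lid()"
```

```text
t 13.15 tcp [0.5555 0.131  0.2539] yaw(x) 97.8 z [-0.009 -0.002 -1.   ] q [-0.1   0.61 -0.35  1.69  0.25  0.9   1.15] F [-0.31  1.2  -7.23] M [ 0.509 -0.003  0.293] op 0.458
lid deg 43.6 r 0.1789 (0.1759)  tangential force on tool (up+) -3.89  tool-frame tangent/5deg [ 0.008  0.433 -0.272]
```

>>> {"name": "drive_tool", "arguments": {
  "slide": [
    [0,0,0],
    [0,0,0],
    [0,0,0],
    [0,0,0],
    [0,0,0]
  ],
  "twist": [0,0,0,0,0],
  "hand": 1
}}

```text
t: 13.65
tcp_pos: [0.5596, 0.1294, 0.2589]
eef_rot: [0.001, 0.66, 0.751, -0.0]
wrist_force: [-0.2, -0.3, 0.5]
opening: 1.0
```

```bash
python3 - <<'E'
from h import *
lid()
p,i,d=snap("wrist"); save("w3",i); P=points(p,d)
hsv=cv2.cvtColor(i,cv2.COLOR_RGB2HSV)
m=(cv2.inRange(hsv,(100,110,30),(130,255,255))>0)&(np.hypot(P[...,0]-.56,P[...,1]-.13)<.16)
q=P[m]; c=q.mean(0); n=np.linalg.svd(q-c,full_matrices=False)[2][2]; print(len(q),"lid angle from plane",np.degrees(np.arccos(abs(n[2]))))
E
```

```text
t 13.65 tcp [0.5596 0.1294 0.2589] yaw(x) 97.4 z [ 0.002 -0.002 -1.   ] q [-0.1   0.6  -0.35  1.69  0.25  0.9   1.15] F [-0.17 -0.28  0.54] M [ 0.019  0.031 -0.013] op 1.000
lid deg 45.4 r 0.1814 (0.1759)  tangential force on tool (up+) 0.09  tool-frame tangent/5deg [ 0.01   0.444 -0.253]
66478 lid angle from plane 40.438887594263875
```

View pics/w3.png

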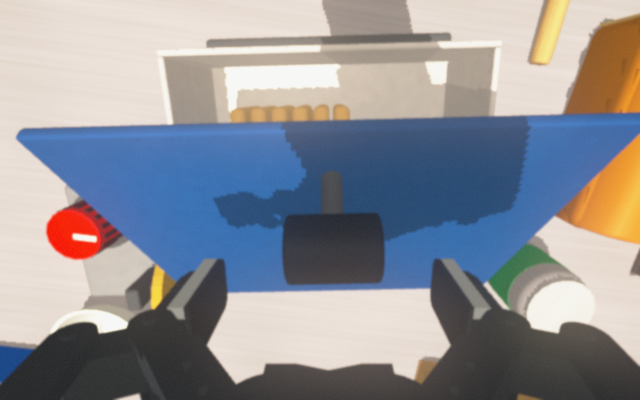

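The lid stays up with the fingers open: the pull is at (333,248) and clear of the pads. The knob mark at (85,238) has turned by about 90°. I'll retreat straight up and watch it for over a second.

>>> {"name": "drive_tool", "arguments": {
  "slide": [
    [0,0,-0.6],
    [0,0,-1],
    [0,0,-1],
    [0,0,-1],
    [0,0,-0.5]
  ],
  "twist": [0,0,0,0,0]
}}

```text
t: 14.2
tcp_pos: [0.5579, 0.1288, 0.3842]
eef_rot: [-0.0, 0.66, 0.751, -0.003]
wrist_force: [-0.2, -0.3, -0.5]
opening: 0.999
```

>>> {"name": "drive_tool", "arguments": {
  "slide": [
    [0,0,0],
    [0,0,0],
    [0,0,0],
    [0,0,0],
    [0,0,0]
  ],
  "twist": [0,0,0,0,0]
}}

```text
t: 14.7
tcp_pos: [0.5574, 0.1285, 0.3832]
eef_rot: [-0.0, 0.66, 0.751, -0.003]
wrist_force: [0.4, 0.4, -0.3]
opening: 1.003
```

>>> {"name": "drive_tool", "arguments": {
  "slide": [
    [0,0,0],
    [0,0,0],
    [0,0,0],
    [0,0,0],
    [0,0,0]
  ],
  "twist": [0,0,0,0,0]
}}

```text
t: 15.2
tcp_pos: [0.5569, 0.1283, 0.3816]
eef_rot: [-0.001, 0.66, 0.751, -0.005]
wrist_force: [-0.1, -0.2, -0.6]
opening: 0.998
```

```bash
python3 - <<'E'
from h import *
def ang():
    p,i,d=snap("wrist"); P=points(p,d)
    hsv=cv2.cvtColor(i,cv2.COLOR_RGB2HSV)
    m=(cv2.inRange(hsv,(100,110,30),(130,255,255))>0)&(np.hypot(P[...,0]-.56,P[...,1]-.13)<.16)&(P[...,2]>.11)&(P[...,2]<.3)
    q=P[m]; c=np.median(q,0); n=np.linalg.svd(q-c,full_matrices=False)[2][2]; e=q[(abs((q-c)@n)<.004)]
    c=e.mean(0); n=np.linalg.svd(e-c,full_matrices=False)[2][2]; return np.degrees(np.arccos(abs(n[2])))
st(); print(ang())
for k in range(20): viewer.snapshot("side")
print(ang()); st()
p,i,d=snap("side"); save("s2",i)
E
```

```text
t 15.20 tcp [0.5569 0.1283 0.3816] yaw(x) 97.4 z [-0.007 -0.006 -1.   ] q [-0.09  0.49 -0.37  1.49  0.19  1.21  1.21] F [-0.15 -0.21 -0.6 ] M [0.034 0.001 0.02 ] op 0.998
40.431059559298504
40.43948505258174
t 16.30 tcp [0.5569 0.1282 0.3817] yaw(x) 97.4 z [-0.007 -0.006 -1.   ] q [-0.09  0.49 -0.37  1.49  0.19  1.21  1.21] F [-0.62  0.27  0.4 ] M [-0.027  0.002  0.027] op 0.997
```

View pics/s2.png

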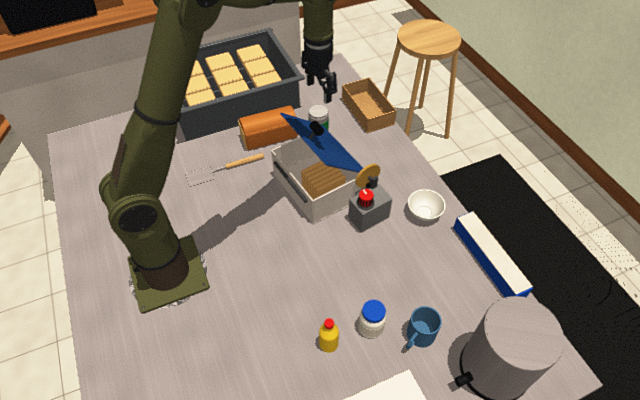

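The lid stands still at 40.4° (0.71 rad) at (320,145). The gripper is well clear above it and the other things look unmoved. Handing in.

```bash
python3 -c "
from station import env
print(env.hand_in())"
```

```text
the job is handed in; nothing more can be done
None
```

The lid is standing by itself at about 40° (0.71 rad), with the hinge snug and the gripper clear. I handed the job in at about 16 s; the hand-in reports no verdict.

- **Knob:** I turned it clockwise 1.68 rad in all. It bit after about 1.36 rad, so it stopped about 0.32 rad past the bite, or about 31 N on the pad. That comes from the turn angle; the pad force was not measured. The wrist moment was noisier than the last joint's torque and put it slightly further, up to about 0.4 rad, still short of the 0.5 rad crush limit.
- **Hinge feel:** raising the lid by the pull took about 8 N. Lowering it needed a push of about 5.5 N, near the top of the 1–6 N range, so it holds.
- **Last checks:** the lid plane read 40.43° and then 40.44° about a second apart. The hand position before release suggested about 43.6°; both are inside 0.55–1.05 rad. Wrist force was at noise level. The bystanders looked unmoved in the last side picture, judged by eye only.

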